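# Load a sample slide under the spring clip of an inspection stage

### The job

On the tablet inspection stage, press the clip's long black thumb bar down with one fingertip and keep it down, so that the red foot rises, while the other fingertip pushes the blue sample slide along its lane, under the foot, until it is fully home against the end stop. Then let go, so that the clip closes on the slide and holds it there. Only press and push: do not pinch or lift the slide, and leave the things round the stage where they are.

Things in the scene. Friction and masses are not known exactly. Their poses are not given: they have to be found in the camera images.
- stage: grey deck on a plate, fixed to the worktop. Origin on the worktop; x = pushing direction, y left, z up. Plate spans x -120 to +106, y -70 to +66 mm. The lane's floor (deck top, z = 12, y -26 to +66) is centred on y = +30, 53 mm wide between rails with tops at z = 17, open at -x; face of the end stop at x = +95, its top at z = 20. Hinge shaft along x at y = -12, z = 26; its blocks reach z = 33.
- seat (a point): the point of the lane's floor over which the slide's origin lies when the slide is fully home: stage x = +50, y = +30, z = +12 mm
- clip (a joint): spring clip's angle about its shaft (rad): 0 = let go, no slide (foot 1 mm above the lane's floor); grows as the bar is pressed, to a stop at 0.40 (foot 18 mm up). The 10 mm slide passes under the foot from about 0.23 up; resting on the slide the clip reads about 0.20. The spring always closes it: the bar needs about 3 N at first, 5 N at the stop, and springs back when let go.
- bar_top (a point): middle of the top of the black thumb bar, 140 (stage x -115 to +25) x 30 mm (stage y -32 to -62), parallel to the lane and equally high all along; a fingertip can slide along it. Let go, it slopes up away from the shaft (0.40 rad), this point at z = 29 mm; at the stop it is level, top at z = 14, 2 mm over the lane's floor: a second fingertip at that height meets the slide's end face.
- clip_foot (a point): middle of the underside of the clip's red foot, a rod of 12 mm diameter and 18 mm length along the lane, over the lane at stage x +66 to +84, y about +32 mm; its steel arm crosses from the shaft at the same x
- slide: the sample slide, a flat blue plastic carrier, 90 (x) x 50 (y) x 10 (z) mm, about 60 g, with orange and yellow tablets in its top; loose in the lane, short of the foot. Origin at the centre of its underside; axes parallel to the stage's. It is pushed at its -x end face, 45 mm behind the origin.
- vial: loose white vial with teal cap, 31 mm diameter, 62 mm high, left of the stage; origin at the centre of its underside; bystander
- stamp: loose brown stamp with knob, 38 mm diameter, 65 mm high, right of the stage; origin at the centre of its underside; bystander
- tape: loose roll of brown tape, 93 mm diameter, 48 mm high; origin at the centre of its underside; bystander
- calc: loose grey calculator, 135 x 85 x 26 mm; origin at the centre of its underside; bystander
- bottle: loose amber bottle, 57 mm diameter, 100 mm high; origin at the centre of its underside; bystander
- mug: loose green mug, 86 mm diameter, 96 mm high; origin at the centre of its underside; bystander

How it is judged:
On the way, in this order (a step that is already met when the one before it is completed fails the run):
1. the fingers hold the thumb bar down, with the foot clear of the slide's height, while the slide is still short of the foot (value of joint clip above 0.225 rad and contact force between the fingers and clip above 0.5 N and x of slide in the frame of stage below 0.02 m), for 0.1 s.
2. the slide is pushed home against the end stop while the fingers still hold the thumb bar down (x of slide in the frame of stage between 0.046 and 0.053 m and z of slide in the frame of stage below 0.0145 m and value of joint clip above 0.215 rad and contact force between the fingers and clip above 0.5 N), for 0.1 s.
At the end, for the whole second after the job is handed in: The slide lies flat in the lane within 4 mm of its fully home place, the thumb bar is let go, and the foot presses on the slide (clip at 0.15 to 0.25 rad, over 0.8 N) (x of slide in the frame of stage between 0.046 and 0.053 m and z of slide in the frame of stage below 0.0145 m and value of joint clip between 0.15 and 0.25 rad and contact force between clip and slide above 0.8 N and linear speed of slide below 0.01 m/s and angle between the x axis of slide and the x axis of stage, either way round below 0.06 rad); the robot touches nothing.
It fails at once if the slide is lifted from the lane or tipped (z of slide in the frame of stage above 0.02 m or angle between slide's own z axis and vertical above 0.2 rad).
It fails at once if a bystander is moved more than 20 mm (distance of any of vial, stamp, tape, calc, bottle, mug from where it was at the start of the episode above 0.02 m).
It also fails if it takes over 48 s, if anything falls off the work surface, if the arm or the gripper's body presses on something with over 40 N, if the wrist force passes 120 N, or if a joint passes its speed limit or range.

### The arm

A 7-joint arm with a two-finger parallel gripper is mounted at the origin on a cart in front of the work surface, level with it; the furniture and walls round the work are solid. World frame = base frame: x ahead of the robot, y to its left, z up, the work surface at z = 0. Lengths are in m, angles in rad, forces in N, time in s.
With the tool pointing down it reaches from about 0.425 to 0.875 m from the base axis. Payload 9.9 kg.
Tool frame: the origin (TCP) lies at the very end of the fingers, on their centre line; the grasp point (between the pads) lies 19 mm behind it; z points along the fingers, y is the line along which they close (so a half turn about z gives the same grasp; the last joint's range is limited). The gripper opens to 85 mm and grips with 20 to 120 N. Pads are 22 mm wide; open, the fingers measure 114 mm over their backs; the gripper's body (76 mm by 85 mm) begins 54 mm behind the grasp point. The pads swing forward as they close: fully open they stand 13 mm farther back than shut.
Start: joints at [-1.219, 0.576, 0.025, 1.437, -0.015, 1.129, -0.057], TCP at [0.285, 0.612, 0.231] pointing down, gripper open.
Joint ranges: [-2.76, 2.76], [-0.34, 2.15], [-1.52, 1.57], [0.19, 2.46], [-1.09, 4.23], [0.17, 1.99], [-2.82, 2.82]. Speed limits (rad/s): [2.22, 2.22, 3.01, 3.01, 3.14, 3.14, 3.14].

### API

Orientations are given as a rotation vector (axis times angle).
In Python, from workcell import env gives the robot as it stands. The module is installed in compiled form; this text tells all that it offers.
- The arm moves only by the tool step_arm, never from a script. Its argument "targets" is a list of rows, each a list of 7 numbers: the shift along the tool's x, y, z normalised to -1 to 1, where 1 is 5 cm, then the turn, a rotation vector about the tool's x, y, z normalised to -1 to 1, where 1 is pi rad, then the gripper's target within -1 to 1 (fully open at 1, half-way at 0, shut at -1). In form: [[tx, ty, tz, wx, wy, wz, claw], ...]. A call has 1 to 10 rows; each row shifts and turns the commanded pose from where the row before left it, along the tool's axes as they then stand; what a row does not reach is not made up. A row lasts 1/12 s, in which the tool goes at most 41.7 mm and 7.16 degrees, less where a joint would pass 70% of its speed; a pose out of reach is approached as far as the arm can. A call with a number of a shift or a turn outside -1 to 1 is refused whole. A call with a gripper value outside its range is refused whole. The fingers move at their own pace and stop on an object; the grip force is fixed at half the most. Time passes only in rows, so rows that do not move let the fingers close. It gives the time, the measured TCP pose, the force, the opening and the grip force at its end, in the units of the state.
- env.sense(): the state, without advancing time (a new reading comes with each control period).
- env.snapshot(name): name is "scene" or "top"; returns a dict with "img" (400x640x3 uint8, red, green, blue), "mtx" (3x3 intrinsics, pixels), "k1" (the pictures are not rectified: a ray, as slopes to the right and down, at radius r is drawn at 1 + k1 r^2 times it, then the intrinsics apply), "R" (3x3) and "t" (3): a world point X has camera coordinates R X + t. Camera axes: x right, y down, z forward; pixel columns grow to the right and rows downward; lengths in m; the calibration is good to about 2 mm. A picture is of the moment at which its call begins. There is no depth.
- env.close_job(): hands the job in; it is judged then, once.
Trained networks look in a picture, given as the dict that the camera call returned (one of the last four; its "shot" number tells which), for a name from the list of things; names that differ only in an ending like _2 or _b are one class to them, and where a whole thing is asked for, a point or a joint stands for the part that bears it (a point fixed in the world has none). Each returns a list of dicts, best first, with "confidence" (0 to 1); they miss things now and then, are a little off and sometimes report something else, mostly with a low value. They report only what shows in the picture. A call takes as long as a camera call.
- env.look_for(label, picture): "centre" ([row, column] in pixels, amid what is visible of it).
- env.regions_of(label, picture): "region" (400x640 bool, what is visible of it) and "centre" ([row, column] in pixels, amid what is visible of it).
The state is a dict: "clock": time; "q": joint angles; "qvel": joint speeds; "tau": joint torques, N m; "eef_pos": TCP position; "orientation": TCP orientation; "force": force on the tool from outside, world axes, zero at the start; "moment": the same for the moment, N m; "width": opening from 0.0 (shut) to 1.0 (fully open); "finger_force": force on a finger pad.
Only numpy, scipy, OpenCV 4.12 (cv2) and the standard library are available. Lean on these libraries where they do the work, as an engineer would, in place of code of your own. Each camera call takes 0.05 s, during which the arm holds its last target. There are 200 camera calls.

## Working session

There is one attempt and no reset: what is moved stays moved. The work goes in short steps, Python scripts to look and compute and a tool call to move; the robot and the scene stay as the last step left them, time stands still between calls to the robot, and variables do not carry over. Pictures are saved under pics/ and viewed, at most 10 in all, crops included, and the job is handed in when it is done.

Besides the shell and the picture viewer there is one more tool, called as name(argument=value, ...), one argument or row to a line, values as JSON. step_arm: Moves the arm, as the interface text tells. Scaled input: -1 to 1 covers 5 cm each way for a shift and pi rad each way for a turn. Its arguments: {"type":"object","properties":{"targets":{"type":"array"}},"required":["targets"]}

```bash
mkdir -p pics; cat > h.py <<'E'
import numpy as np, cv2
from workcell import env
def snap(n,f=None):
    p=env.snapshot(n)
    if f: cv2.imwrite('pics/'+f,p['img'][:,:,::-1])
    return p
def ray(p,rc):
    m=np.array(p['mtx']);d=np.array([(rc[1]-m[0,2])/m[0,0],(rc[0]-m[1,2])/m[1,1]])
    u=d.copy()
    for _ in range(20): u=d/(1+p['k1']*(u@u))
    R=np.array(p['R']);t=np.array(p['t']);return -R.T@t, R.T@np.array([u[0],u[1],1])
def at(p,rc,z):
    o,d=ray(p,rc);return o+d*(z-o[2])/d[2]
def proj(p,X):
    c=np.array(p['R'])@np.array(X)+np.array(p['t']);u=c[:2]/c[2];u=u*(1+p['k1']*(u@u));m=np.array(p['mtx'])
    return m[1,1]*u[1]+m[1,2],m[0,0]*u[0]+m[0,2]
E
python3 - <<'E'
from h import *
np.set_printoptions(precision=4,suppress=True)
s=env.sense();print(s)
for n in('scene','top'):
    p=snap(n,n+'0.png');print(n,-np.array(p['R']).T@p['t'])
    for l,z in(('stage',.012),('bar_top',.029),('clip_foot',.02),('slide',.022),('vial',.06),('stamp',.06),('tape',.048),('calc',.026),('bottle',.1),('mug',.09)):
        r=env.look_for(l,p)
        print(l,[(np.round(a['centre']),round(a['confidence'],2),at(p,a['centre'],z)) for a in r[:2]])
E
```

```text
{'clock': 0.0, 'q': array([-1.2188,  0.5765,  0.0248,  1.438 , -0.015 ,  1.129 , -0.0565]), 'qvel': array([-0.0019, -0.0004, -0.0006, -0.0011, -0.0014,  0.0015,  0.0002]), 'tau': array([  0.0026, -76.5762,   2.2513, -28.5958,   0.0154,   0.0128,
        -0.    ]), 'eef_pos': array([0.2847, 0.6115, 0.2304]), 'orientation': array([-0.679 , -3.0671,  0.0027]), 'force': array([ 0.3355, -0.3372,  0.7264]), 'moment': array([-0.0028, -0.008 ,  0.0338]), 'finger_force': 0.0, 'width': 0.9961401233729984}
scene [-0.2338 -0.281   0.6694]
stage [(array([233., 360.]), 0.73, array([ 0.5009, -0.1289,  0.012 ]))]
bar_top [(array([230., 368.]), 0.93, array([ 0.4977, -0.1489,  0.029 ]))]
clip_foot [(array([233., 366.]), 0.86, array([ 0.4956, -0.1451,  0.02  ])), (array([234., 358.]), 0.39, array([ 0.4844, -0.1279,  0.02  ]))]
slide [(array([219., 346.]), 0.69, array([ 0.5264, -0.0847,  0.022 ]))]
vial [(array([220., 307.]), 0.7, array([ 0.4447, -0.0122,  0.06  ]))]
stamp [(array([221., 401.]), 0.68, array([ 0.5236, -0.2188,  0.06  ]))]
tape [(array([250., 434.]), 0.77, array([ 0.4638, -0.306 ,  0.048 
[... 197 characters left out ...]
,  0.1   ]))]
mug [(array([207., 449.]), 0.66, array([ 0.5755, -0.3171,  0.09  ]))]
top [0.437  0.027  1.1623]
stage [(array([212., 368.]), 0.76, array([ 0.5236, -0.1095,  0.012 ]))]
bar_top [(array([223., 382.]), 0.93, array([ 0.4952, -0.1417,  0.029 ]))]
clip_foot [(array([216., 384.]), 0.73, array([ 0.5123, -0.1484,  0.02  ]))]
slide [(array([209., 357.]), 0.77, array([ 0.5303, -0.0813,  0.022 ]))]
vial []
stamp [(array([197., 408.]), 0.66, array([ 0.554 , -0.2021,  0.06  ]))]
tape [(array([221., 461.]), 0.57, array([ 0.4968, -0.3306,  0.048 ]))]
calc [(array([244., 227.]), 0.65, array([0.4477, 0.2383, 0.026 ]))]
bottle [(array([239., 186.]), 0.73, array([0.4588, 0.3186, 0.1   ]))]
mug []
```

View pics/top0.png

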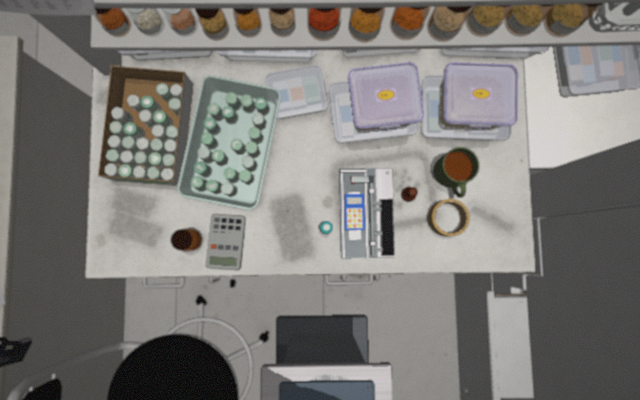

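View pics/scene0.png

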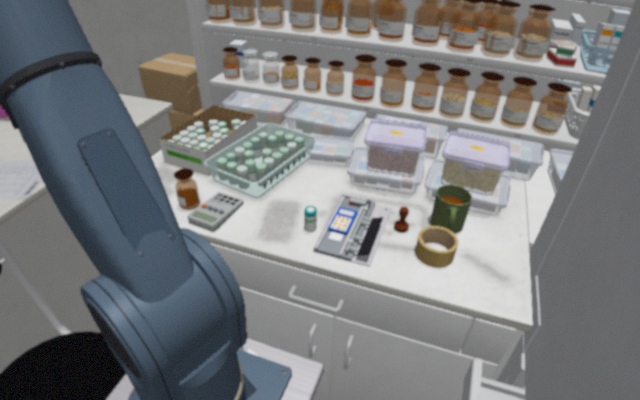

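The top view shows the stage at rows 168–258, columns 340–395. The bar is at column ~387, the slide at column ~355, and the lane runs up the image (world +x). I'll enlarge it and get the regions.

```bash
python3 - <<'E'
from h import *
np.set_printoptions(precision=4,suppress=True)
p=snap('top');c=cv2.resize(p['img'][160:265,330:425],None,fx=5.5,fy=5.5,interpolation=cv2.INTER_CUBIC);cv2.imwrite('pics/crop.png',c[:,:,::-1])
q=snap('scene');c=cv2.resize(q['img'][180:270,300:420],None,fx=6,fy=6,interpolation=cv2.INTER_CUBIC);cv2.imwrite('pics/crop2.png',c[:,:,::-1])
for n,pp in(('top',p),('scene',q)):
  for l,z in(('bar_top',.029),('slide',.022),('stage',.008)):
    for r in env.regions_of(l,pp)[:1]:
        rc=np.argwhere(r['region']).astype(np.float32);b=cv2.minAreaRect(rc)
        w=np.array([at(pp,x,z) for x in cv2.boxPoints(b)]);print(n,l,round(r['confidence'],2),len(rc),b,'\n',w[:,:2],w.mean(0))
E
```

```text
top bar_top 0.66 1061 ((213.9598388671875, 377.4675598144531), (86.88622283935547, 33.621131896972656), 15.732006072998047) 
 [[ 0.6329 -0.1459]
 [ 0.6107 -0.0646]
 [ 0.4034 -0.1183]
 [ 0.4247 -0.1982]] [ 0.5179 -0.1318  0.029 ]
top slide 0.98 728 ((211.5, 354.0), (20.0, 35.0), 90.0) 
 [[ 0.5683 -0.0506]
 [ 0.481  -0.049 ]
 [ 0.4804 -0.0986]
 [ 0.5677 -0.1006]] [ 0.5243 -0.0747  0.022 ]
top stage 0.87 4176 ((212.01260375976562, 366.3287353515625), (91.25785827636719, 55.28880310058594), 1.7098139524459839) 
 [[ 0.6414 -0.1765]
 [ 0.6386 -0.0358]
 [ 0.4083 -0.0388]
 [ 0.4109 -0.1767]] [ 0.5248 -0.107   0.008 ]
scene bar_top 0.6 757 ((226.57920837402344, 363.7920837402344), (32.935726165771484, 55.722076416015625), 84.2894058227539) 
 [[ 0.6082 -0.0704]
 [ 0.4052 -0.1186]
 [ 0.4213 -0.1896]
 [ 0.6259 -0.1544]] [ 0.5152 -0.1332  0.029 ]
scene slide 0.58 531 ((220.31036376953125, 342.2241516113281), (21.402952194213867, 27.44304847717285), 66.80140686035156) 
 [[ 0.5794 -0.046 ]
 [ 0.4752 -0.0527]
 [ 0.4635 -0.1058]
 [ 0.5643 -0.1034]] [ 0.5206 -0.077   0.022 ]
scene stage 0.94 3034 ((228.681884765625, 352.2804870605469), (60.5405387878418, 67.0), 71.07535552978516) 
 [[ 0.665  -0.009 ]
 [ 0.4062 -0.0426]
 [ 0.3937 -0.182 ]
 [ 0.6355 -0.1784]] [ 0.5251 -0.103   0.008 ]
```

View pics/crop.png

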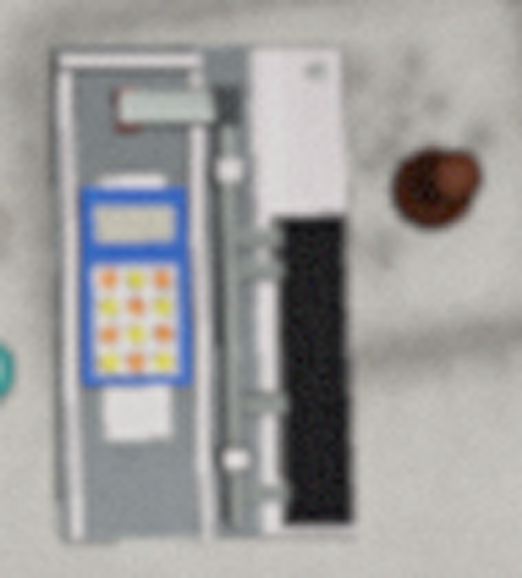

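View pics/crop2.png

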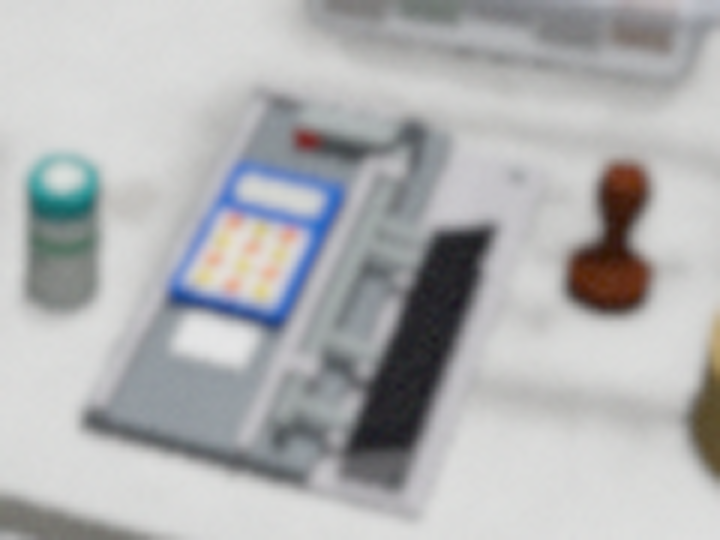

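The crops show the slide at crop corners (85,187)–(190,384) and the black bar at (281,217)–(352,522). The deck's left corners are at (55,47) and (58,541), and the foot is at (125,105). Next I fit the stage pose.

```bash
python3 - <<'E'
from h import *
from scipy.optimize import least_squares
np.set_printoptions(precision=4,suppress=True)
p=snap('top');q=snap('scene')
T=lambda u,v:((v+.5)/5.5-.5+160,(u+.5)/5.5-.5+330)
S=lambda u,v:((v+.5)/6-.5+180,(u+.5)/6-.5+300)
L=[(p,T(55,47),(106,66,12)),(p,T(58,541),(-120,66,12)),(p,T(345,47),(106,-70,6)),(p,T(198,57),(105,3.5,20)) ,(p,T(285,522),(-115,-33,23)),(p,T(352,522),(-115,-61,34)),(p,T(346,217),(25,-61,34)),
 (q,S(85,418),(-120,66,12)),(q,S(498,225),(25,-61,34)),(q,S(430,232),(25,-33,23))]
def w(v,X):
    c,s=np.cos(v[2]),np.sin(v[2]);X=np.array(X)/1e3
    return np.array([v[0]+c*X[0]-s*X[1],v[1]+s*X[0]+c*X[1],X[2]])
for sel in([0,1,2,3,4,5,6],list(range(10))):
  f=lambda v:np.concatenate([np.array(proj(L[i][0],w(v,L[i][2])))-L[i][1] for i in sel])
  r=least_squares(f,[.52,-.105,0],loss='soft_l1');print(r.x,'\n',f(r.x).reshape(-1,2))
v=r.x
c,s=np.cos(v[2]),np.sin(v[2])
for rc in [T(85,187),T(188,186),T(83,385),T(190,384)]:
  d=at(p,rc,.022)[:2]-v[:2];print('slide',d, c*d[0]+s*d[1],-s*d[0]+c*d[1])
for rc in [S(240,165),S(345,185),S(170,300),S(285,325)]:
  d=at(q,rc,.022)[:2]-v[:2];print('slideS', c*d[0]+s*d[1],-s*d[0]+c*d[1])
for rc,z in [(T(437,190),.03),(S(607,280),.01)]:
  d=at(p if z>.02 else q,rc,z)[:2]-v[:2];print('stamp', c*d[0]+s*d[1],-s*d[0]+c*d[1])
d=at(q,S(62,300),.0)[:2]-v[:2];print('vial',d)
E
```

```text
[ 0.5295 -0.1072 -0.004 ] 
 [[-0.101   0.1417]
 [-0.063   0.7583]
 [-0.052   0.6313]
 [-2.2322 -0.8582]
 [ 1.1485 -0.0811]
 [ 1.1524 -0.1185]
 [-0.4872 -0.4572]]
[ 0.5291 -0.1079 -0.0019] 
 [[ 0.1059  0.3624]
 [ 0.1506  1.17  ]
 [ 0.0457  0.8505]
 [-2.0742 -0.6351]
 [ 1.2813  0.3302]
 [ 1.2629  0.2966]
 [-0.3788 -0.1636]
 [-0.8949 -0.8301]
 [-0.4672 -0.2449]
 [-0.8214 -0.3633]]
slide [0.0402 0.0547] 0.04005909769219198 0.05480672709929991
slide [0.0401 0.0079] 0.04010010836980413 0.007977041245782256
slide [-0.0496  0.0572] -0.049759450843608215 0.05714634580711361
slide [-0.0497  0.009 ] -0.04975603063315163 0.00889036245988267
slideS 0.03741480857968305 0.05305000401927918
slideS 0.0406754147805554 0.007237874740704959
slideS -0.05627074974553086 0.05199892194274609
slideS -0.05386232644411211 0.0046538556315682345
stamp 0.036346062409795876 -0.10343437041751005
stamp 0.03449240816568851 -0.10845909497273298
vial [-0.0483  0.1013]
```

step_arm(
  targets=[
    [0, 0, 0, 0, 0, -0.0347, 0.55],
    [0, 0, 0, 0, 0, -0.0347, 0.55],
    [0, 0, 0, 0, 0, -0.0347, 0.55],
    [0, 0, 0, 0, 0, -0.0347, 0.55],
    [-0.43, -0.62, 0, 0, 0, 0, 0.55],
    [-0.43, -0.62, 0, 0, 0, 0, 0.55],
    [-0.43, -0.62, 0, 0, 0, 0, 0.55],
    [-0.43, -0.62, 0, 0, 0, 0, 0.55],
    [-0.43, -0.62, 0, 0, 0, 0, 0.55],
    [-0.43, -0.62, 0, 0, 0, 0, 0.55],
  ],
)

```text
clock: 2.43
eef_pos: [0.4148, 0.4244, 0.2315]
orientation: [-0.001, 3.141, 0.0]
force: [1.1, 0.1, -0.3]
width: 0.78
finger_force: 0.0
```

step_arm(
  targets=[
    [-0.25, -0.78, 0, 0, 0, 0, 0.55],
    [-0.25, -0.78, 0, 0, 0, 0, 0.55],
    [-0.25, -0.78, 0, 0, 0, 0, 0.55],
    [-0.25, -0.78, 0, 0, 0, 0, 0.55],
    [0, -0.78, 0, 0, 0, 0, 0.55],
    [0, -0.78, 0, 0, 0, 0, 0.55],
    [0, -0.78, 0, 0, 0, 0, 0.55],
    [0, -0.78, 0, 0, 0, 0, 0.55],
    [0, -0.78, 0, 0, 0, 0, 0.55],
    [0, -0.78, 0, 0, 0, 0, 0.55],
  ],
)

```text
clock: 3.27
eef_pos: [0.4638, 0.0341, 0.2316]
orientation: [-0.001, 3.141, 0.0]
force: [0.6, -0.9, 1.0]
width: 0.774
finger_force: 0.0
```

step_arm(
  targets=[
    [0.08, -0.76, 0, 0, 0, 0, 0.55],
    [0.08, -0.76, 0, 0, 0, 0, 0.55],
    [0.08, -0.76, 0, 0, 0, 0, 0.55],
    [0.06, -0.74, 0, 0, 0, 0, 0.55],
    [0, 0, 0.6, 0, 0, 0, 0.55],
    [0, 0, 0.6, 0, 0, 0, 0.55],
    [0, 0, 0.6, 0, 0, 0, 0.55],
    [0, 0, 0.6, 0, 0, 0, 0.55],
    [0, 0, 0.4, 0, 0, 0, 0.55],
    [0, 0, 0, 0, 0, 0, 0.55],
  ],
)

```text
clock: 4.1
eef_pos: [0.4472, -0.1147, 0.0883]
orientation: [0.001, -3.136, -0.001]
force: [-0.6, -0.2, 0.9]
width: 0.774
finger_force: 0.0
```

```bash
python3 - <<'E'
from h import *
p=snap('top');q=snap('scene')
a=cv2.resize(p['img'][150:290,310:430],None,fx=3.3,fy=3.3,interpolation=cv2.INTER_CUBIC);b=cv2.resize(q['img'][150:290,290:410],None,fx=3.3,fy=3.3,interpolation=cv2.INTER_CUBIC)
cv2.imwrite('pics/c3.png',np.hstack([a,b])[:,:,::-1]);print(env.sense()['eef_pos'],env.sense()['force'])
E
```

```text
[ 0.44899836 -0.11507515  0.09140516] [ 0.19569739 -0.35312403  0.63156414]
```

View pics/c3.png

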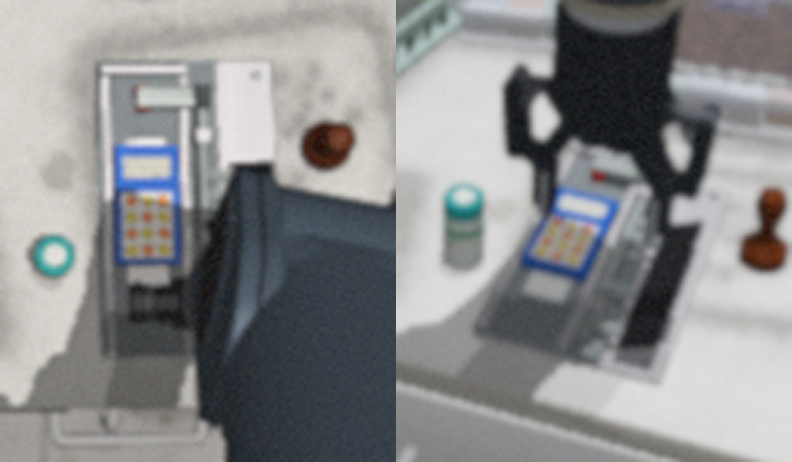

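Left panel: the left finger shows at about (160,305), behind the slide's near edge (row 265). Right panel: the fingertips are at about (545,205) and (662,232). I'll compare these with the projected tips.

```bash
python3 - <<'E'
from h import *
p=snap('top');q=snap('scene')
for z in(.09,.1,.13):
  for y in(-.075,-.155):
    r,c=proj(q,(.449,y,z));a,b=proj(p,(.449,y,z));print(z,y,'scene',(c-290)*3.3+396,(r-150)*3.3,'top',(b-310)*3.3,(a-150)*3.3)
E
```

```text
0.09 -0.075 scene 539.2287066067199 215.51182205167981 top 156.2081154448961 301.91126635878953
0.09 -0.155 scene 653.3828850033211 243.21531992850393 top 269.70136713462733 300.6537409953211
0.1 -0.075 scene 539.800565647464 204.00818326482485 top 157.5668245155643 301.7346153287074
0.1 -0.155 scene 654.7537407833188 231.6461549095971 top 272.1278690603063 300.4662504628826
0.13 -0.075 scene 541.5600713565904 168.5520836438853 top 161.80066884122976 301.18421639054446
0.13 -0.155 scene 658.9705131490725 195.96199504755688 top 279.68941841069676 299.88217337772136
```

The projected tips match, standing about 9 mm behind the TCP. Now I descend to just above the bar, then slowly.

step_arm(
  targets=[
    [0, 0, 0.3, 0, 0, 0, 0.55],
    [0, 0, 0.3, 0, 0, 0, 0.55],
    [0, 0, 0.3, 0, 0, 0, 0.55],
    [0, 0, 0.2, 0, 0, 0, 0.55],
    [0, 0, 0.1, 0, 0, 0, 0.55],
    [0, 0, 0.06, 0, 0, 0, 0.55],
    [0, 0, 0.06, 0, 0, 0, 0.55],
    [0, 0, 0, 0, 0, 0, 0.55],
  ],
)

```text
clock: 4.97
eef_pos: [0.4496, -0.1151, 0.0257]
orientation: [-0.001, 3.141, -0.0]
force: [-0.4, -0.4, -0.2]
width: 0.778
finger_force: 0.0
```

```bash
python3 -c "
from h import *
s=env.sense();print(s['eef_pos'],s['force'],s['moment'])"
```

```text
[ 0.44956952 -0.11509664  0.02572484] [-0.35721351 -0.44573283 -0.17498226] [ 0.01656797 -0.00447524 -0.01940041]
```

step_arm(
  targets=[
    [0, 0, 0.06, 0, 0, 0, 0.55],
    [0, 0, 0.06, 0, 0, 0, 0.55],
    [0, 0, 0.06, 0, 0, 0, 0.55],
    [0, 0, 0, 0, 0, 0, 0.55],
  ],
)

```text
clock: 5.3
eef_pos: [0.4496, -0.1151, 0.0161]
orientation: [-0.001, 3.141, -0.0]
force: [1.9, -0.7, 2.5]
width: 0.775
finger_force: 1.2
```

```bash
python3 -c "
from h import *
s=env.sense();print(s['eef_pos'],s['force'],s['moment'])"
```

```text
[ 0.44964121 -0.11514935  0.01612313] [ 1.88964491 -0.7333626   2.45276712] [-0.2480294  -0.2983214   0.04057518]
```

step_arm(
  targets=[
    [0, 0, 0.05, 0, 0, 0, 0.55],
    [0, 0, 0.05, 0, 0, 0, 0.55],
    [0, 0, 0.05, 0, 0, 0, 0.55],
    [0, 0, 0, 0, 0, 0, 0.55],
  ],
)

```text
clock: 5.63
eef_pos: [0.4496, -0.1141, 0.0085]
orientation: [-0.002, 3.141, 0.001]
force: [1.4, 4.1, 4.9]
width: 0.776
finger_force: 2.8
```

```bash
python3 - <<'E'
from h import *
s=env.sense();print(s['eef_pos'],s['force'],s['moment'])
p=snap('top');q=snap('scene')
a=cv2.resize(p['img'][150:270,320:420],None,fx=3.9,fy=3.9,interpolation=cv2.INTER_CUBIC);b=cv2.resize(q['img'][170:290,310:410],None,fx=3.9,fy=3.9,interpolation=cv2.INTER_CUBIC)
cv2.imwrite('pics/c4.png',np.hstack([a,b])[:,:,::-1])
E
```

```text
[ 0.44959317 -0.1140954   0.00848314] [1.39418125 4.11485456 4.86732389] [ 0.65306809 -0.4118677   0.120984  ]
```

View pics/c4.png

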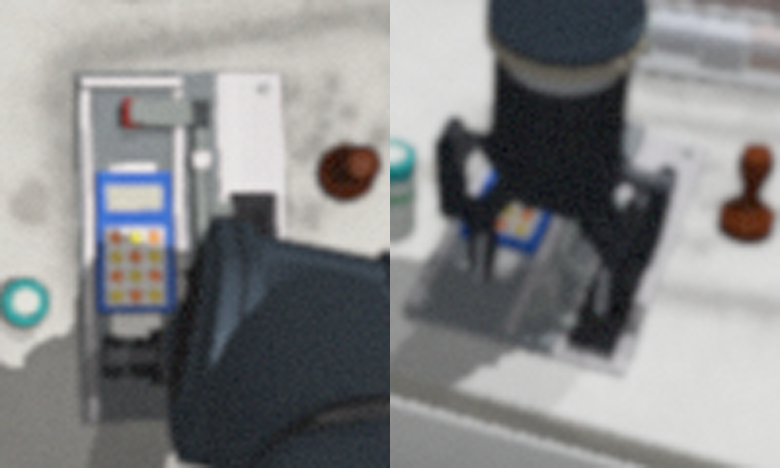

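The red foot is raised and the slide hasn't moved. The left fingertip stands in the lane behind it, at about (135,355) in the left panel. I'll press 1.5 mm more and start pushing.

step_arm(
  targets=[
    [0, 0, 0.03, 0, 0, 0, 0.55],
    [0, 0, 0, 0, 0, 0, 0.55],
    [-0.08, 0, 0, 0, 0, 0, 0.55],
    [-0.08, 0, 0, 0, 0, 0, 0.55],
    [-0.08, 0, 0, 0, 0, 0, 0.55],
    [-0.08, 0, 0, 0, 0, 0, 0.55],
    [-0.08, 0, 0, 0, 0, 0, 0.55],
    [-0.08, 0, 0, 0, 0, 0, 0.55],
    [-0.08, 0, 0, 0, 0, 0, 0.55],
    [-0.08, 0, 0, 0, 0, 0, 0.55],
  ],
)

```text
clock: 6.57
eef_pos: [0.4761, -0.1153, 0.007]
orientation: [-0.003, -3.133, -0.001]
force: [-13.4, 0.3, 16.8]
width: 0.776
finger_force: 8.9
```

```bash
python3 - <<'E'
from h import *
s=env.sense();print(s['eef_pos'],s['force'],s['moment'])
p=snap('top')
for r in env.regions_of('slide',p)[:2]:
    rc=np.argwhere(r['region']);print(r['confidence'],[at(p,(np.percentile(rc[:,0],k),355),.022)[0]-.5293 for k in(1,99)])
E
```

```text
[ 0.47613182 -0.1152837   0.00695703] [-13.35018212   0.34297495  16.82180576] [-0.52431648  2.63296623 -0.36231723]
0.72 [np.float64(0.04875948264491681), np.float64(-0.033776469720902313)]
0.71 [np.float64(0.10444693518340298), np.float64(-0.11505752854820639)]
```

Fz is 17 N, so the bar is on its stop. I'll ease up about 1.5 mm and go on pushing.

step_arm(
  targets=[
    [0, 0, -0.03, 0, 0, 0, 0.55],
    [0, 0, 0, 0, 0, 0, 0.55],
    [0, 0, 0, 0, 0, 0, 0.55],
  ],
)

```text
clock: 6.92
eef_pos: [0.4795, -0.1152, 0.0085]
orientation: [-0.001, -3.139, -0.0]
force: [-4.3, 0.5, 4.0]
width: 0.776
finger_force: 2.5
```

```bash
python3 - <<'E'
from h import *
s=env.sense();print(s['eef_pos'],s['force'],s['moment'])
p=snap('top')
for r in env.regions_of('slide',p)[:2]:
    rc=np.argwhere(r['region']);print(r['confidence'],[at(p,(np.percentile(rc[:,0],k),355),.022)[0]-.5293 for k in(1,99)])
E
```

```text
[ 0.47945653 -0.11516869  0.00847749] [-4.34439867  0.46633495  4.02532587] [-0.19312111  0.84502975 -0.03060025]
```

step_arm(
  targets=[
    [-0.08, 0, 0, 0, 0, 0, 0.55],
    [-0.08, 0, 0, 0, 0, 0, 0.55],
    [-0.08, 0, 0, 0, 0, 0, 0.55],
    [-0.08, 0, 0, 0, 0, 0, 0.55],
    [-0.08, 0, 0, 0, 0, 0, 0.55],
    [-0.08, 0, 0, 0, 0, 0, 0.55],
    [-0.08, 0, 0, 0, 0, 0, 0.55],
    [-0.08, 0, 0, 0, 0, 0, 0.55],
  ],
)

```text
clock: 7.68
eef_pos: [0.5136, -0.115, 0.0088]
orientation: [0.001, -3.142, 0.0]
force: [-4.0, -0.1, 3.4]
width: 0.773
finger_force: 2.2
```

```bash
python3 - <<'E'
from h import *
s=env.sense();print(s['eef_pos'],s['force'],s['moment'])
p=snap('top');q=snap('scene')
a=cv2.resize(p['img'][150:270,320:420],None,fx=3.9,fy=3.9,interpolation=cv2.INTER_CUBIC);b=cv2.resize(q['img'][170:290,310:410],None,fx=3.9,fy=3.9,interpolation=cv2.INTER_CUBIC)
cv2.imwrite('pics/c5.png',np.hstack([a,b])[:,:,::-1])
E
```

```text
[ 0.51356148 -0.1149738   0.00879641] [-3.9666557  -0.09598776  3.43969526] [-0.13239718  0.73184594 -0.09699407]
```

View pics/c5.png

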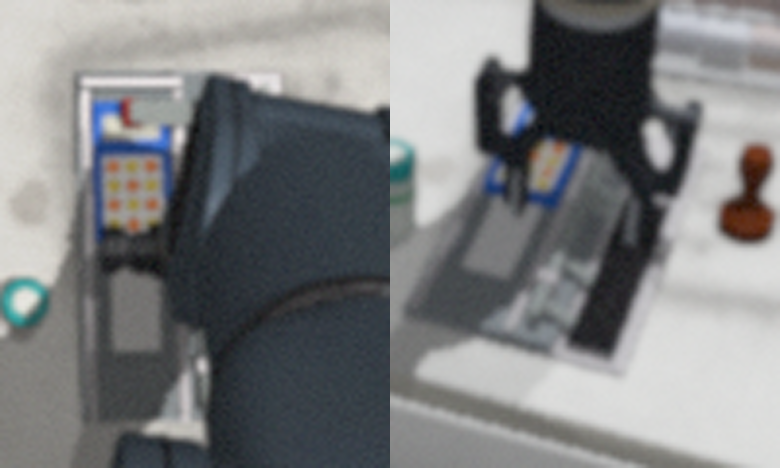

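The slide is under the raised foot. Its far edge is at row ~101 and the stop at row ~88, so about 9 mm remain. I'll push on slowly until the force rises.

step_arm(
  targets=[
    [-0.04, 0, 0, 0, 0, 0, 0.55],
    [-0.04, 0, 0, 0, 0, 0, 0.55],
    [-0.04, 0, 0, 0, 0, 0, 0.55],
    [-0.04, 0, 0, 0, 0, 0, 0.55],
    [0, 0, 0, 0, 0, 0, 0.55],
  ],
)

```text
clock: 8.2
eef_pos: [0.5216, -0.1151, 0.0088]
orientation: [-0.0, 3.141, -0.0]
force: [-2.6, 0.9, 5.3]
width: 0.779
finger_force: 2.1
```

step_arm(
  targets=[
    [-0.04, 0, 0, 0, 0, 0, 0.55],
    [0, 0, 0, 0, 0, 0, 0.55],
  ],
)

```text
clock: 8.37
eef_pos: [0.5234, -0.1151, 0.0088]
orientation: [-0.0, 3.141, -0.0]
force: [-2.6, -0.5, 3.5]
width: 0.777
finger_force: 2.5
```

step_arm(
  targets=[
    [-0.04, 0, 0, 0, 0, 0, 0.55],
    [0, 0, 0, 0, 0, 0, 0.55],
  ],
)

```text
clock: 8.53
eef_pos: [0.5236, -0.115, 0.0086]
orientation: [0.001, -3.139, -0.0]
force: [-7.8, 0.2, 7.6]
width: 0.777
finger_force: 5.2
```

step_arm(
  targets=[
    [-0.04, 0, 0, 0, 0, 0, 0.55],
    [0, 0, 0, 0, 0, 0, 0.55],
  ],
)

```text
clock: 8.7
eef_pos: [0.5238, -0.1149, 0.0084]
orientation: [0.001, -3.135, -0.001]
force: [-11.7, 0.0, 11.5]
width: 0.774
finger_force: 7.8
```

It stopped dead at 0.5236 as the force rose, so the slide is home. I'll hold briefly, back off 5 mm, then rise.

step_arm(
  targets=[
    [0, 0, 0, 0, 0, 0, 0.55],
    [0, 0, 0, 0, 0, 0, 0.55],
    [0.08, 0, 0, 0, 0, 0, 0.55],
    [0.1, 0, 0, 0, 0, 0, 0.55],
    [0, 0, -0.08, 0, 0, 0, 0.55],
    [0, 0, -0.08, 0, 0, 0, 0.55],
    [0, 0, -0.08, 0, 0, 0, 0.55],
    [0, 0, -0.1, 0, 0, 0, 0.55],
    [0, 0, -0.2, 0, 0, 0, 0.55],
    [0, 0, -0.4, 0, 0, 0, 0.55],
  ],
)

```text
clock: 9.53
eef_pos: [0.517, -0.1147, 0.0553]
orientation: [0.001, -3.138, -0.001]
force: [0.7, -0.3, -0.2]
width: 0.773
finger_force: 0.0
```

step_arm(
  targets=[
    [0, 0, -0.6, 0, 0, 0, 0.55],
    [0, 0, -0.6, 0, 0, 0, 0.55],
    [0, 0, -0.6, 0, 0, 0, 0.55],
    [0.6, 0, -0.4, 0, 0, 0, 0.55],
    [0, 0.7, 0, 0, 0, 0, 0.55],
    [0, 0.7, 0, 0, 0, 0, 0.55],
    [0, 0.7, 0, 0, 0, 0, 0.55],
    [0, 0.7, 0, 0, 0, 0, 0.55],
    [0, 0.7, 0, 0, 0, 0, 0.55],
    [0, 0, 0, 0, 0, 0, 0.55],
  ],
)

```text
clock: 10.37
eef_pos: [0.4878, 0.0678, 0.1665]
orientation: [-0.014, 3.141, 0.006]
force: [0.5, 1.3, -1.0]
width: 0.777
finger_force: 0.0
```

```bash
python3 - <<'E'
from h import *
s=env.sense();print(s['eef_pos'],s['force'])
p=snap('top');q=snap('scene')
a=cv2.resize(p['img'][150:270,320:420],None,fx=3.9,fy=3.9,interpolation=cv2.INTER_CUBIC);b=cv2.resize(q['img'][170:290,310:410],None,fx=3.9,fy=3.9,interpolation=cv2.INTER_CUBIC)
cv2.imwrite('pics/c6.png',np.hstack([a,b])[:,:,::-1])
for r in env.regions_of('slide',p)[:1]:
    rc=np.argwhere(r['region']);print(r['confidence'],[at(p,(np.percentile(rc[:,0],k),355),.022)[0]-.5293 for k in(1,99)])
E
```

```text
[0.48781965 0.0678453  0.1665394 ] [ 0.54305286  1.2605342  -0.97648194]
0.56 [np.float64(0.09428367792330983), np.float64(0.006088367533491623)]
```

View pics/c6.png

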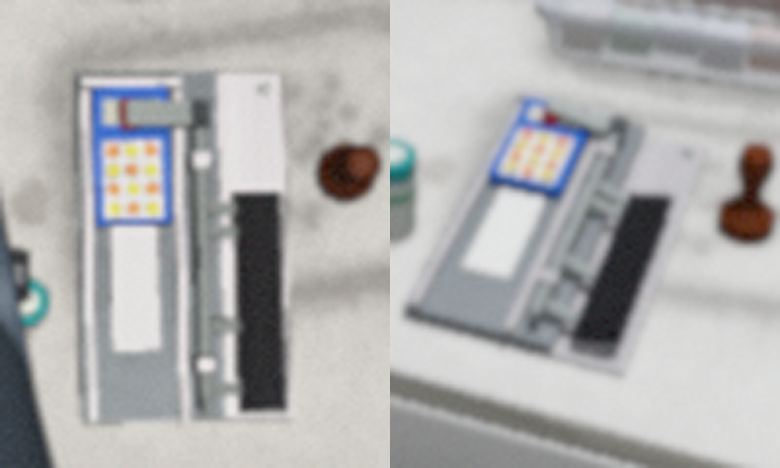

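The slide lies from x = 6 to 94 mm (centre about 50), so it is home against the stop at row 88. The foot rests on it at (125,112), the bar is released, and the vial and stamp are where they were.

```bash
python3 -c "
from workcell import env
print(env.close_job())"
```

```text
the job is handed in; nothing more can be done
None
```

The job is handed in, though no verdict came back: the last images show the slide fully home (centre at about x = 50 mm) with the clip closed on it, the vial and stamp in place, and the arm clear of the stage.

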